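# Lock the blue tile's hold-down with its linch pin

### The job

Two carving clamps stand on the bench, each with a linch pin that is only started in its stud. On the clamp that holds the blue-inked tile, push the pin fully home through the stud, then flip its sprung ring over the stud and press it down until it snaps past the pin's far end and is fully down. Leave the pin and ring of the red tile's clamp alone.

Things in the scene. Friction and masses are not known exactly. Their poses are not given: they have to be found in the camera images.
- blue_clamp: Fixed clamp with the blue 90x118 mm tile on the +y side of an upright aluminium stud (30 mm diameter, top 70 mm above the bench). Origin: on the stud's axis at bench height. Board 12 mm thick, 130 mm along x, y from -45 to 154 mm; steel bar, top 30 mm, over the tile. A brass linch pin lies along x through the stud, axis 55 mm up; it is pushed home toward the clamp's +x. Turned up to 26 degrees.
- blue_knob (a point): Centre of the flat end face of the blue clamp's pin knob (22 mm diameter), to be pushed from the -x side by a fingertip; 55 mm above the bench, at clamp x = -80 mm when the pin joint is 0 and x = -55 mm when home. The ring's pivot lies on the pin's axis 36 mm in front of it (toward +x) and goes with the pin; the pivot's line is level, along clamp y.
- blue_pin (a joint): Travel of the blue clamp's pin along the clamp's +x: 0 = 25 mm short of home, 0.025 m = home (collar against the stud, round nose 11 mm out of the stud's far side). Slides stiffly (about 5 N) and stays where left.
- blue_ring (a joint): Blue clamp's ring, a wire loop 47 mm wide, crossbar 45 mm from its pivot, that straddles the stud. 0 = up, 10 degrees from vertical toward clamp +x; grows as it tips toward +x; level 1.40, fully down 1.59. Stays where left. Pin home: at about 1.25 the crossbar meets the pin's nose; pressing the tab down with 4 to 8 N snaps it past. Pin not home: it stops on the stud's top.
- blue_tab (a point): Middle of the orange thumb tab on the blue clamp's ring crossbar, 63 mm from the pivot (tab 28 mm long, outward from 45 to 73 mm, 24 wide, 5 thick): push it over, then press it down here. With pin home and ring fully down it lies 43 mm from the stud's axis on the +x side, 43 mm above the bench; the pin's nose ends 26 mm from the stud's axis.
- red_tab (a point): The same point on the orange tab of the other clamp, built alike, that holds a red 70x96 mm tile; to be left alone.

How it is judged:
By the outcome, as a careful person would: the job done as asked, in the order asked, and still so for the second after the job is handed in, with the robot touching nothing.
It also fails if it takes over 38 s, if anything falls off the work surface, if the arm or the gripper's body presses on something with over 40 N, if the wrist force passes 120 N, or if a joint passes its speed limit or range.

### The arm

A 7-joint arm with a two-finger parallel gripper is mounted at the origin on a cart in front of the work surface, level with it; the furniture and walls round the work are solid. World frame = base frame: x ahead of the robot, y to its left, z up, the work surface at z = 0. Lengths are in m, angles in rad, forces in N, time in s.
With the tool pointing down it reaches from about 0.35 to 0.9 m from the base axis. Payload 19.9 kg.
Tool frame: the origin (TCP) lies between the finger pads; the fingertips stand 19 mm ahead of it and the grasp point (between the pads) is the TCP; z points along the fingers, y is the line along which they close (so a half turn about z gives the same grasp; the last joint's range is limited). The gripper opens to 94 mm and grips with 3 to 60 N. Pads are 16 mm wide; open, the fingers measure 119 mm over their backs; the gripper's body (75 mm by 177 mm) begins 78 mm behind the grasp point.
Start: joints at [-1.375, 0.417, -0.01, 1.614, 0.005, 1.111, -0.053], TCP at [0.147, 0.607, 0.224] pointing down, gripper open.
Joint ranges: [-2.81, 2.81], [-0.39, 2.02], [-1.27, 1.25], [0.06, 2.57], [-1.19, 4.33], [0.19, 2], [-2.82, 2.82]. Speed limits (rad/s): [1.89, 1.89, 2.39, 2.39, 3.01, 3.01, 3.01].

### API

Orientations are given as a 3x3 rotation matrix whose columns are the frame's x, y, z axes.
In Python, from rig import robot gives the robot as it stands. Calls block until the motion is done:
- robot.move_ptp(position, orientation): joint-space move of the TCP to a pose.
- robot.move_linear(position, velocity=0.15, frame=None, threshold=None): straight line of the TCP; frame=None keeps the orientation; velocity is the mean speed in m/s. With threshold (N) it stops when the force on the tool has changed by that much, and returns True; else False.
- robot.goto_joints(angles): joint-space move.
- robot.gripper_to(opening): finger opening in m; the grip force is fixed at half the most; returns when the fingers have stopped.
- robot.pause(seconds).
- robot.ik(position, orientation): joint angles nearest the present ones, or None.
- robot.get_state(): the state.
- robot.grab_frame(name): name is "scene" or "top"; returns the picture (384x512x3 uint8, red, green, blue); there is no depth.
- robot.camera_info(name): a dict with "fx", "fy", "cx", "cy" (pixels), "dist" ([k1, k2, p1, p2, k3] as OpenCV has them; the pictures are not rectified), "rvec" (rotation vector, rad) and "tvec" (3), from world to camera coordinates, as OpenCV has them. Camera axes: x right, y down, z forward; pixel columns grow to the right and rows downward; lengths in m; the calibration is good to about 2 mm. A picture is of the moment at which its call begins. camera_info takes no time and is no camera call.
A pose or a line that the arm cannot do raises robot.PlanningError and nothing moves.
- robot.sign_off(): hands the job in; it is judged then, once.
The state is a dict: "time": time; "qpos": joint angles; "joint_vel": joint speeds; "effort": joint torques, N m; "ee_pos": TCP position; "tool_rot": TCP orientation; "force": force on the tool from outside, world axes, zero at the start; "moment": the same for the moment, N m; "opening": finger opening in m; "grasp_force": force on a finger pad.
Only numpy, scipy, OpenCV 4.12 (cv2) and the standard library are available. Lean on these libraries where they do the work, as an engineer would, in place of code of your own. Each camera call takes 0.05 s, during which the arm holds its last target. There are 200 camera calls.

## Working session

There is one attempt and no reset: what is moved stays moved. The work goes in short steps, each a Python script; the robot and the scene stay as the last script left them, time stands still between calls to the robot, and variables do not carry over. Pictures are saved under pics/ and viewed, at most 10 in all, crops included, and the job is handed in when it is done.

```bash
mkdir -p pics
python3 - <<'E'
from rig import robot
import cv2
for n in("scene","top"):
    im=robot.grab_frame(n)[:,:,::-1]
    cv2.imwrite(f"pics/{n}0.png",cv2.resize(im,(800,600),interpolation=cv2.INTER_CUBIC)); cv2.imwrite(f"raw_{n}.png",im)
    print(robot.camera_info(n))
s=robot.get_state();print(s['time'],s['ee_pos'],s['tool_rot'],s['opening'])
E
```

```text
{'fx': 428.22189598368374, 'fy': 428.22189598368374, 'cx': 250.7831453562519, 'cy': 186.46614921321833, 'dist': array([0.03737379, 0.        , 0.        , 0.        , 0.        ]), 'rvec': array([ 2.15161559, -0.96017009,  0.41706429]), 'tvec': array([-0.40472051,  0.3101098 ,  0.78542924])}
{'fx': 366.16259046927985, 'fy': 366.16259046927985, 'cx': 249.72482786978637, 'cy': 192.61165157652434, 'dist': array([-0.0141566,  0.       ,  0.       ,  0.       ,  0.       ]), 'rvec': array([ 2.19551249, -2.134656  ,  0.09408179]), 'tvec': array([-0.05917077,  0.52145238,  1.01155008])}
0.1 [0.14715276 0.60713026 0.22391811] [[-9.71863661e-01  2.35544044e-01 -1.67227640e-04]
 [ 2.35544092e-01  9.71863149e-01 -1.00043228e-03]
 [-7.31234852e-05 -1.01167326e-03 -9.99999486e-01]] 0.09419773397770481
```

View pics/scene0.png

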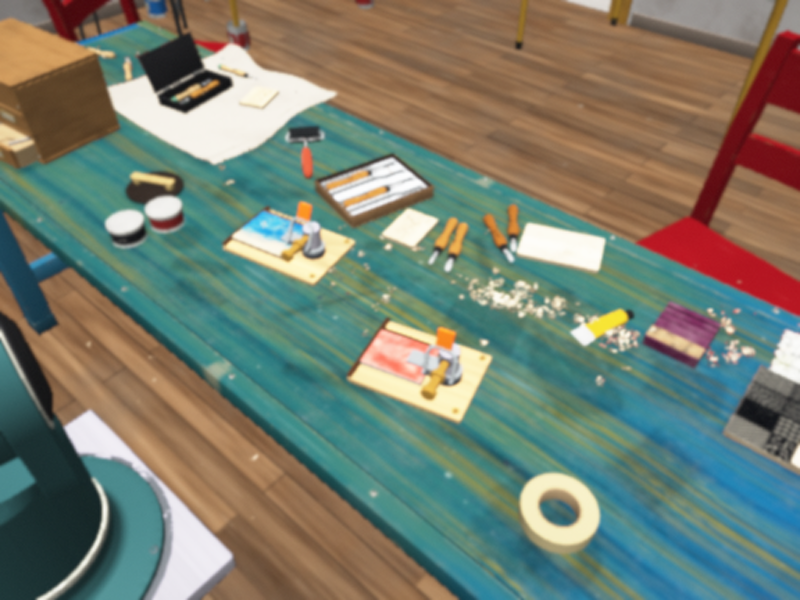

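View pics/top0.png

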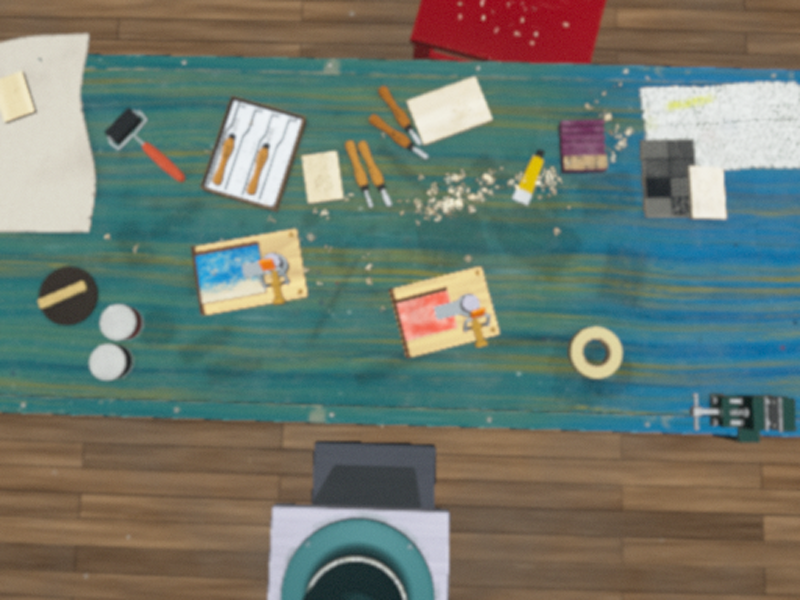

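The blue clamp is at about (250,272) in the top view and (290,243) in the scene view; the red one is at (445,312) and (425,368). Next I'll enlarge the blue clamp in both views.

Run:
```python
import cv2,numpy as np
a=cv2.imread("raw_top.png")[140:210,115:205]; b=cv2.imread("raw_scene.png")[120:190,135:235]
a=cv2.resize(a,None,fx=8,fy=8,interpolation=cv2.INTER_CUBIC)
b=cv2.resize(b,None,fx=8,fy=8,interpolation=cv2.INTER_CUBIC)
cv2.imwrite("pics/a1.png",a);cv2.imwrite("pics/b1.png",b)
from rig import robot
c=robot.camera_info("top")
P=np.array([[.147,.607,.224],[.6,.1,0],[0,0,.0]])
print(cv2.projectPoints(P,c['rvec'],c['tvec'],np.array([[c['fx'],0,c['cx']],[0,c['fy'],c['cy']],[0,0,1]]),c['dist'])[0])
```

```text
[[[-46.48023215 342.7161064 ]]

 [[201.24205831 165.92260278]]

 [[228.38770823 380.64862163]]]
```

View pics/a1.png

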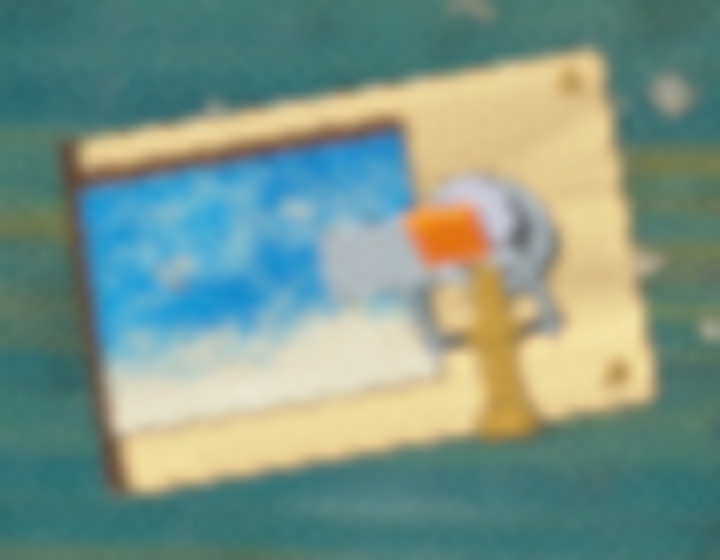

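View pics/b1.png

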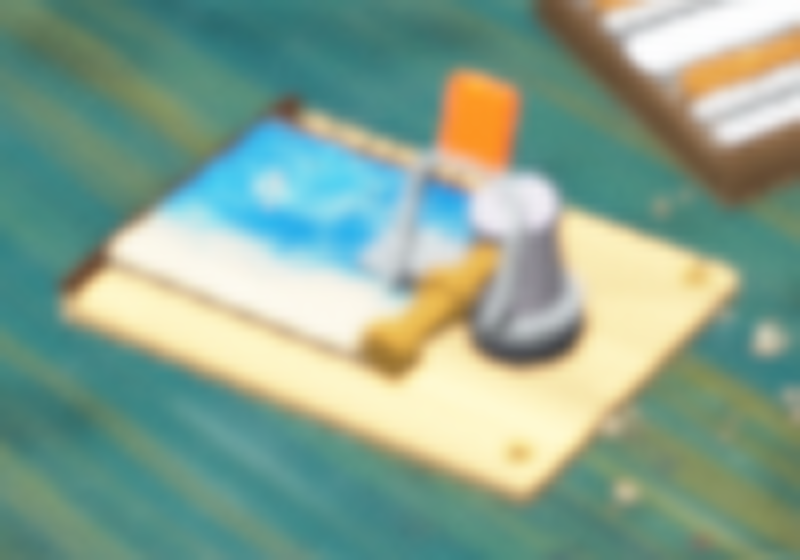

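Top crop: board corners are at (62,138), (115,495), (657,403) and (602,47), with the stud top near (477,212). Scene crop: corners are at (290,100), (65,308), (525,492) and (740,280), the stud top is at (515,205) and the knob face at (387,350). I'll fit the pose to these.

```bash
cat > h.py <<'E'
import cv2,numpy as np
from rig import robot
def proj(n,P):
    c=robot.camera_info(n)
    return cv2.projectPoints(np.array(P,float),c['rvec'],c['tvec'],np.array([[c['fx'],0,c['cx']],[0,c['fy'],c['cy']],[0,0,1]]),c['dist'])[0][:,0]
def Rz(a): return np.array([[np.cos(a),-np.sin(a),0],[np.sin(a),np.cos(a),0],[0,0,1]])
E
python3 - <<'E'
from h import *
from scipy.optimize import least_squares
L=np.array([[65,154,12],[-65,154,12],[-65,-45,12],[65,-45,12],[0,0,70],[-80,0,55]])/1000
t=(np.array([[62,138],[115,495],[657,403],[602,47],[477,212]])+.5)/8-.5+[115,140]
s=(np.array([[290,100],[65,308],[525,492],[740,280],[515,205],[387,350]])+.5)/8-.5+[135,120]
def f(p,k=3):
    W=L@Rz(p[2]).T+[p[0],p[1],0]
    return np.r_[(proj("top",W[:5])-t).ravel(),(proj("scene",W)-s).ravel()]
r=least_squares(f,[.6,.1,.15],loss="soft_l1")
print(r.x,np.degrees(r.x[2]));print(f(r.x).reshape(-1,2).round(2))
W=L@Rz(r.x[2]).T+[r.x[0],r.x[1],0];print(W)
# reach checks
R=Rz(r.x[2]);o=np.r_[r.x[:2],0]
down=lambda a:Rz(a)@np.diag([1,-1,-1.])
for a in(r.x[2],r.x[2]+np.pi/2,r.x[2]-np.pi/2):
  for p in([-.1,0,.07],[-.04,0,.2],[.05,0,.05]):
    print(a,p,robot.ik(o+R@np.array(p),down(a)))
E
```

```text
[0.58411532 0.16454587 0.20106376] 11.520104635930643
[[ 0.41  0.59]
 [-0.05 -0.18]
 [ 0.35 -0.56]
 [ 0.22  0.23]
 [-0.34  0.6 ]
 [ 0.34  0.5 ]
 [-0.78 -1.79]
 [ 0.48 -0.56]
 [ 0.53 -0.87]
 [ 0.26 -0.83]
 [-1.47  2.14]]
[[0.61705026 0.32842476 0.012     ]
 [0.48966915 0.30246223 0.012     ]
 [0.52941179 0.10747115 0.012     ]
 [0.6567929  0.13343368 0.012     ]
 [0.58411532 0.16454587 0.07      ]
 [0.50572694 0.14856893 0.055     ]]
0.20106375607125238 [-0.1, 0, 0.07] [-0.85163985  0.49686376  0.61879481  2.04172583 -0.42729011  0.7304533
 -1.33506628]
0.20106375607125238 [-0.04, 0, 0.2] [-0.88171474  0.40852063  0.69931472  1.80502731 -0.3015604   1.03711668
 -1.43714596]
0.20106375607125238 [0.05, 0, 0.05] [-0.74641586  0.76274016  0.62628452  1.66455443 -0.54541538  0.89566106
 -1.27176369]
1.7718600828661488 [-0.1, 0, 0.07] [-0.74281019  0.46517666  0.4794425   2.03847495 -0.32292748  0.7102817
  0.1417055 ]
1.7718600828661488 [-0.04, 0, 0.2] [-0.78004402  0.38015958  0.56212531  1.80197376 -0.23338783  1.02583697
  0.07290521]
1.7718600828661488 [0.05, 0, 0.05] [-0.70692681  0.7437803   0.56464074  1.6631542  -0.48953416  0.8796603
  0.25772825]
-1.3697325707236443 [-0.1, 0, 0.07] [ 0.48923759  0.70403057 -1.08609622  1.99975943  0.78978467  0.93810969
  2.32780229]
-1.3697325707236443 [-0.04, 0, 0.2] [ 0.46788375  0.56480949 -1.08327909  1.76117495  0.54389793  1.15267665
  2.55948808]
-1.3697325707236443 [0.05, 0, 0.05] [ 0.37452662  0.97710964 -1.09010088  1.62262314  0.93817873  1.146436
  2.38499556]
```

```bash
cat >> h.py <<'E'
O=np.array([.58412,.16455,0]);A=.20106
R=Rz(A);F=R@np.diag([1,-1,-1.])
def W(x,tz,y=0): return O+R@np.array([x,y,tz+.019])   # tz = fingertip height
def loc():
    s=robot.get_state();p=R.T@(s['ee_pos']-O);return (p-[0,0,.019]).round(4),s['force'].round(1),round(s['time'],2)
E
python3 - <<'E'
from h import *
robot.gripper_to(0.0)
robot.move_ptp(W(-.13,.16),F);print(loc())
robot.move_linear(W(-.115,.046),.15);print(loc())
print(robot.move_linear(W(-.06,.046),.04,threshold=3.),loc())
E
```

```text
(array([-0.1299,  0.0007,  0.16  ]), array([0.5, 0.4, 0.4]), 3.54)
(array([-0.1146,  0.    ,  0.0466]), array([-0.1,  0.3,  0.6]), 4.46)
True (array([-0.0822, -0.0001,  0.0456]), array([ 0.6, -0.2,  0.4]), 5.31)
```

Run:
```python
from h import *
print(robot.move_linear(W(-.045,.046),.03,threshold=18.),loc())
cv2.imwrite("raw1.png",robot.grab_frame("scene")[:,:,::-1])
b=cv2.imread("raw1.png")[90:190,135:265]
cv2.imwrite("pics/b2.png",cv2.resize(b,None,fx=6,fy=6,interpolation=cv2.INTER_CUBIC))
```

```text
True (array([-0.0633,  0.    ,  0.0448]), array([-0.2, -0.2,  0.4]), 6.09)
```

View pics/b2.png

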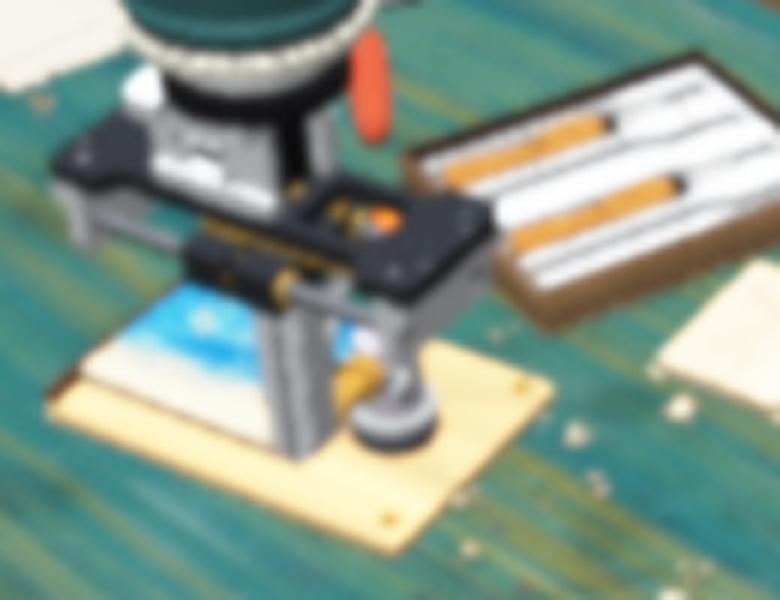

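The pin is at the home position: the tip stopped at -63.3 mm against the 8 mm + 55 mm expected. I'll push once more to confirm, then flip the ring part way.

Run:
```python
from h import *
print(robot.move_linear(W(-.05,.046),.03,threshold=25.),loc())
robot.move_linear(W(-.085,.046),.1)
robot.move_linear(W(-.06,.105),.15);print(loc())
def corner(th,r=.060):  # TCP x, tip z with leading lower corner on the tab's upper face
    x=-.019+r*np.sin(th)-.0025*np.cos(th); z=.055+r*np.cos(th)+.0025*np.sin(th)
    return x-.008,z
for d in(10,25,40,55,68,78):
    x,z=corner(np.radians(d))
    hit=robot.move_linear(W(x,z),.06,threshold=15.);print(d,hit,*loc())
    if hit:break
cv2.imwrite("raw2.png",robot.grab_frame("scene")[:,:,::-1])
b=cv2.imread("raw2.png")[90:190,135:265]
cv2.imwrite("pics/b3.png",cv2.resize(b,None,fx=6,fy=6,interpolation=cv2.INTER_CUBIC))
```

```text
True (array([-0.0633,  0.    ,  0.0441]), array([-0.8, -0.1,  0.1]), 6.4)
(array([-6.030e-02,  1.000e-04,  1.044e-01]), array([-0.1, -0.2,  0.2]), 7.34)
10 False [-0.0193 -0.      0.1144] [ 0.7 -0.9 -0.3] 8.19
25 False [-0.0038 -0.0002  0.1101] [-1.1 -0.3 -0.4] 8.6
40 False [ 0.0097 -0.0002  0.1022] [0.5 0.2 0.3] 9.01
55 False [ 0.0207 -0.0002  0.0911] [-0.2  0.3  0.1] 9.42
68 False [ 0.0276 -0.0001  0.0794] [ 0.6 -0.3  0.3] 9.79
78 False [ 0.031  -0.      0.0695] [ 0.1 -0.3  0.7] 10.12
```

View pics/b3.png

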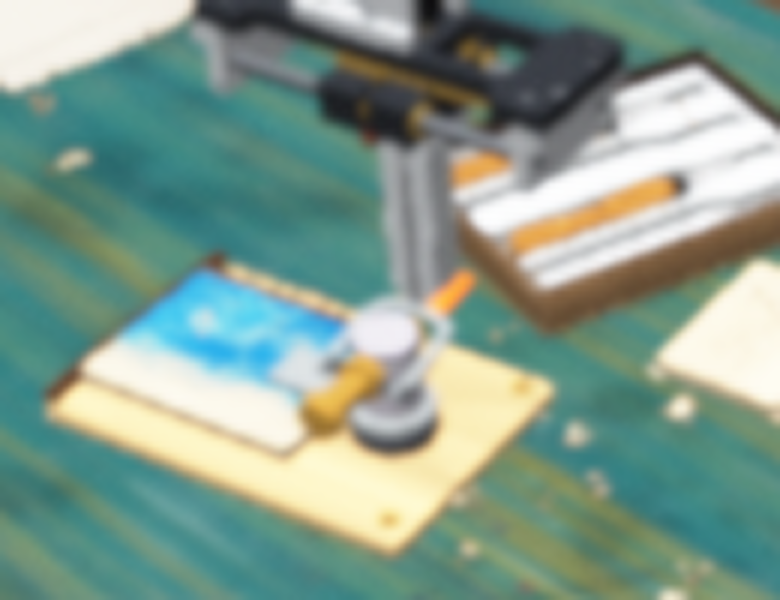

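The ring now straddles the stud, with the tab at about (455,290) just under the fingertip. Next I'll shift outward and press.

Run:
```python
from h import *
robot.move_linear(W(.031,.082),.1); robot.move_linear(W(.044,.082),.1)
print(robot.move_linear(W(.044,.040),.03,threshold=20.),loc())
print(robot.move_linear(W(.044,.038),.03,threshold=20.),loc())
robot.move_linear(W(.044,.16),.2); robot.move_linear(W(-.13,.2),.25)
cv2.imwrite("raw3.png",robot.grab_frame("scene")[:,:,::-1])
b=cv2.imread("raw3.png")[110:190,135:235]
cv2.imwrite("pics/b4.png",cv2.resize(b,None,fx=7,fy=7,interpolation=cv2.INTER_CUBIC));print(loc())
# predicted pixel (crop) of tab outer end centre, by ring angle
for q in(1.25,1.4,1.59):
    th=q+np.radians(10);P=O+R@np.array([-.019+.073*np.sin(th),0,.055+.073*np.cos(th)])
    print(q,(proj("scene",[P])-[135,110])*7+3)
```

```text
True (array([ 0.0455, -0.0001,  0.0424]), array([-3.5, -0.2, 17.3]), 12.03)
False (array([ 0.0458, -0.0001,  0.04  ]), array([-2.2, -0. , 27.4]), 12.3)
(array([-0.1292, -0.    ,  0.1996]), array([ 0.1,  0.7, -0.8]), 13.97)
1.25 [[532.61408522 180.99830654]]
1.4 [[535.56125612 202.57574476]]
1.59 [[535.88466267 232.5026696 ]]
```

View pics/b4.png

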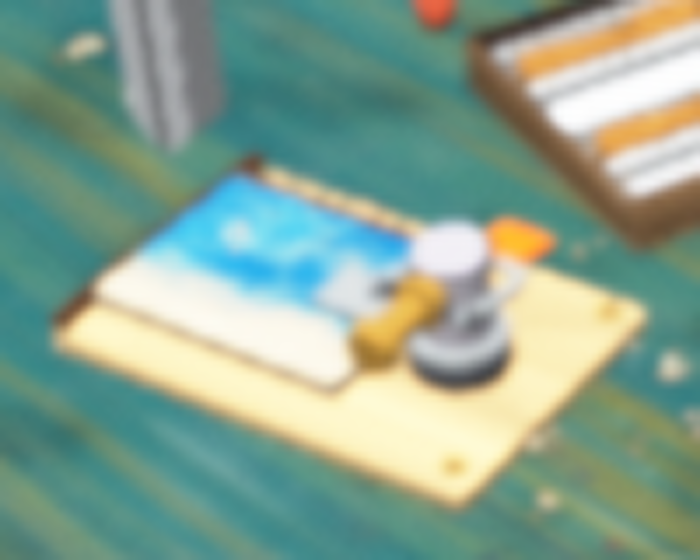

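The tab's outer end is at about (543,236). That matches the fully-down prediction of (536,233), and the press ended against a hard stop at 27 N. The robot is clear, so I'll hand the job in.

```bash
python3 -c "
from rig import robot
print(robot.sign_off())"
```

```text
the job is handed in; nothing more can be done
None
```

On the blue tile's clamp the pin is pushed home and the ring is flipped over the stud and pressed fully down, the red clamp was not touched, and the job was handed in at about 14 s.

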